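# Serve a glass dessert from the squeeze-catch tray of the pastry case

## Robot

A 6-joint arm with a two-finger parallel gripper is mounted at the origin on the work surface. World frame = base frame: x ahead of the robot, y to its left, z up, the work surface at z = 0. Lengths are in mm, angles in degrees, forces in N, time in s.
With the tool pointing down it reaches from about 300 to 850 mm from the base axis. Payload 4.2 kg.
Tool frame: the origin (TCP) lies midway between the tips of the shut fingers; the grasp point (between the pads) lies 19 mm behind it; z points along the fingers, y is the line along which they close (so a half turn about z gives the same grasp; the last joint's range is limited). The gripper opens to 91 mm and grips with 3 to 60 N. Pads are 32 mm wide; open, the fingers measure 118 mm over their backs; the gripper's body (76 mm by 178 mm) begins 60 mm behind the grasp point.
Start: joints at [-71.677, 18.312, 89.639, -0, 72.044, -1.146], TCP at [191.65, -542.138, 213.976] pointing down, gripper open.
Joint ranges: [-177.97, 177.97], [-48.28, 115.42], [12.27, 149.76], [-77.06, 257.06], [2.81, 150.46], [-146.56, 146.56]. Speed limits (degrees/s): [147.25, 147.25, 180, 180, 180, 180].

## Interface

Orientations are given as [roll, pitch, yaw] about the fixed x, y, z axes, in that order (R = Rz(yaw) Ry(pitch) Rx(roll)).
In Python, from workcell import env gives the robot as it stands.
- The arm moves only by the shell command python3 -m jog 'ROWS' [FORCE]. ROWS is a JSON object of lists of equal length, an entry for each row: "jaw": the finger opening in mm, from 0 to 91.2; "slide": the shift along the tool's x, y, z in units of 30 mm (1.0 is 30 mm), a list of three; "spin": the turn about the tool's z in units of 8 degrees (1.0 is 8 degrees). In form: {"jaw": [jaw, ...], "slide": [[dx, dy, dz], ...], "spin": [spin, ...]}. A call has 1 to 10 rows; each row shifts and turns the commanded pose from where the row before left it, along the tool's axes as they then stand; what a row does not reach is not made up. A row lasts 1/10 s, in which the tool goes at most 50 mm and 8.59 degrees, less where a joint would pass 70% of its speed; a pose out of reach is approached as far as the arm can. A call is refused whole if a number of a shift passes 1 or a number of a turn 1, either way. A call with a gripper value outside its range is refused whole. The fingers move at their own pace and stop on an object; FORCE is the grip in N (left out, the last holds). Time passes only in rows, so rows that do not move let the fingers close. It gives the time, the measured TCP pose, the force, the opening and the grip force at its end, in the units of the state.
- env.state(): the state, without advancing time (a new reading comes with each control period).
- env.grab_frame(name): name is "side" or "top" or "wrist"; returns the picture (420x560x3 uint8, red, green, blue); there is no depth.
- env.camera_model(name): a dict with "fx", "fy", "cx", "cy" (pixels), "camera_from_world" (4x4, takes a point from world to camera coordinates). Camera axes: x right, y up, looking along -z (the intrinsics and any distortion apply to the point x, -y, -z); pixel columns grow to the right and rows downward; lengths in mm; the calibration is good to about 2 mm. A picture is of the moment at which its call begins: read the wrist's pose just before it. camera_model takes no time and is no camera call; for the wrist camera it gives the pose at the moment of the call.
- env.job_done(): hands the job in; it is judged then, once.
The state is a dict: "time_s": time; "qpos": joint angles; "qvel": joint speeds; "effort": joint torques, N m; "ee_pos": TCP position; "ee_rot": TCP orientation; "force": force on the tool from outside, world axes, zero at the start; "torque": the same for the moment, N m; "gripper_width": finger opening in mm; "gripper_force": force on a finger pad.
Only numpy, scipy, OpenCV 4.12 (cv2) and the standard library are available. Lean on these libraries where they do the work, as an engineer would, in place of code of your own. Each camera call takes 0.05 s, during which the arm holds its last target. There are 200 camera calls.

## Task

Squeeze the two side buttons of the tray handle together to free its catch, pull the tray well out of the pastry case, and stand the tall dessert glass upright in the middle of the white dessert plate, setting it down rather than dropping it. Then push the tray fully home until its catch snaps in again, leaving the coupe and the jar on the tray, the plate, and the sugar pot standing where they were.

Things in the scene. Friction and masses are not known exactly. Their poses are not given: they have to be found in the camera images.
- case: countertop pastry case, fixed: steel plinth 245 x 360 mm, 20 mm high, glass sides and far wall, a glass shelf with pastries 190 to 198 mm above the counter, one long side open with the tray handle in it. Origin: on the counter under its middle. x: level, from the open side into the case; y: left along the open side; z up.
- shelf_nose (a point): middle of the lower outer edge of the shelf's steel nose (22 mm tall, 364 mm long) over the open side: case x -147 mm, 182 mm above the counter. It overhangs the handle's inner half, so an upright gripper at the handle strikes it: lean the tool 25 to 35 degrees, fingertips leading into the case.
- tray (a joint): slide of the steel tray, m: 0 home, 0.16 at its stop, moving along the case's -x. Floor 46 mm above the counter, 220 (x) x 300 mm; front 330 mm wide, from 36 to 90 mm above the counter, face at case x -125 mm when home; other rims 15 mm. Slides with 1.2 N; caught, it has 2 mm of play. The last 20 mm need about 8 N (catch riding over its strikers); it snaps in below 2 mm.
- catch_grip (a point): middle of the tray's black handle block, midway between its two bare-metal side buttons, 65 mm above the counter, axes as the case's; moves with the tray (case x -155 mm, y 0 when home). The block stands 51 mm out from the tray front, is 40 mm wide (y) and 32 mm high, its flat nose 21 mm from this point towards -x. Fingers straddle it along y.
- button_left (a joint): travel of the handle's left (+y) spring button, m: 0 out, 0.009 fully in, towards the other button. Flat upright face 32 x 20 mm (x from -14 to +18 mm of catch_grip, z centred on it), 30 mm from catch_grip when out (60 mm over both), 21 mm when in (42 mm over both). 2 N to start, 5.3 N fully in. Its tooth is free from 0.0065; both must be in at once to move the tray.
- button_right (a joint): travel of the handle's right (-y) spring button, mirror image of the left one: 0 out, 0.009 fully in.
- tall_glass: tall dessert glass (layers of cream and sponge, cocoa on top), 120 mm high, round, 48 mm across the foot, 60 mm the rim, 0.2 to 0.37 kg. In one of three places in a row on the tray (at the start case x about -65 mm, y about -99, 0 or 99 mm). Origin: centre of its underside, z up. Grip it about 98 mm above the underside (58 mm across) to keep the finger roots off the rim.
- coupe: low footed dessert bowl, 60 mm high, 72 mm across the rim, in another place of the row on the tray. Origin: centre of its underside.
- jar: lidded dessert jar, 84 mm high, 64 mm across, in the remaining place of the row on the tray. Origin: centre of its underside.
- plate: white ceramic dessert plate lying on the counter, 150 mm across, rim 13 mm high; flat well 92 mm across, its surface 6 mm above the counter. Origin: centre of its underside. (The stack of four smaller saucers farther off is not it.)
- sugar: white sugar pot with a wooden lid, 120 mm high, 72 mm across, standing on the counter near the plate. Origin: centre of its underside.
There are look-alikes about, which are no part of the job. Of the things that look like the plate, take the one that is farthest to the robot's right at the start.

How it is judged:
By the outcome, as a careful person would: the job done as asked, in the order asked, and still so for the second after the job is handed in, with the robot touching nothing.
It also fails if it takes over 61 s, if anything falls off the work surface, if the arm or the gripper's body presses on something with over 40 N, if the wrist force passes 120 N, or if a joint passes its speed limit or range.

## Working session

There is one attempt and no reset: what is moved stays moved. The work goes in short steps, Python scripts to look and compute and a shell command to move; the robot and the scene stay as the last step left them, time stands still between calls to the robot, and variables do not carry over. Pictures are saved under pics/ and viewed, at most 10 in all, crops included, and the job is handed in when it is done.

```bash
ls; mkdir -p pics
cat > h.py <<'E'
import numpy as np, cv2, json
from workcell import env
from scipy.spatial.transform import Rotation as R
def snap(n,f):
    m=env.camera_model(n); im=np.array(env.grab_frame(n)); cv2.imwrite('pics/'+f,im[:,:,::-1]); json.dump({k:np.array(v).tolist() for k,v in m.items()},open('pics/'+f+'.json','w')); return im,m
def load(f):
    return cv2.imread('pics/'+f)[:,:,::-1],json.load(open('pics/'+f+'.json'))
def ray(m,u,v):
    T=np.array(m['camera_from_world']); d=np.array([(u-m['cx'])/m['fx'],-(v-m['cy'])/m['fy'],-1.])
    return -T[:3,:3].T@T[:3,3], T[:3,:3].T@d
def onz(m,u,v,z):
    o,d=ray(m,u,v); return o+d*(z-o[2])/d[2]
def proj(m,p):
    T=np.array(m['camera_from_world']); c=T[:3,:3]@np.array(p)+T[:3,3]
    return m['cx']+m['fx']*c[0]/-c[2], m['cy']-m['fy']*c[1]/-c[2]
E
python3 - <<'E'
from h import *
for n in('side','top','wrist'):
    im,m=snap(n,n+'0.png'); print(n,{k:np.round(v,3).tolist() for k,v in m.items()})
a=[cv2.imread('pics/%s0.png'%n) for n in('side','top')]
s=env.state(); print(s)
E
```

```text
pics
side {'fx': 505.344, 'fy': 505.344, 'cx': 287.917, 'cy': 206.51, 'camera_from_world': [[-0.981, 0.195, 0.008, 547.58], [-0.183, -0.933, 0.31, 0.925], [0.068, 0.303, 0.951, -1450.491], [0.0, 0.0, 0.0, 1.0]]}
top {'fx': 519.323, 'fy': 519.323, 'cx': 278.396, 'cy': 206.192, 'camera_from_world': [[-0.0, -1.0, -0.005, -54.495], [0.999, -0.001, 0.039, -524.361], [-0.039, -0.005, 0.999, -1245.4], [0.0, 0.0, 0.0, 1.0]]}
wrist {'fx': 321.3, 'fy': 321.3, 'cx': 271.78, 'cy': 210.964, 'camera_from_world': [[0.334, -0.943, -0.001, -574.383], [0.901, 0.319, -0.295, 33.149], [0.278, 0.097, 0.956, -391.986], [0.0, 0.0, 0.0, 1.0]]}
{'time_s': 0.15, 'qpos': array([-7.16764771e+01,  1.83416430e+01,  8.96889384e+01, -2.74778866e-03,
        7.20427582e+01, -1.14509264e+00]), 'qvel': array([-0.01874328, -0.03764577, -0.14306496, -0.03224551,  0.05411731,
       -0.06577638]), 'effort': array([ 7.38289382e-04, -4.12771976e+01, -2.32156527e+01,  7.27268052e-02,
        4.33694583e-02, -9.81848211e-05]), 'ee_pos': array([ 191.52159572, -541.78029741,  213.33885752]), 'ee_rot': array([-1.79926623e+02,  1.14668602e-03,  1.94694651e+01]), 'force': array([ 0.57503492,  0.50847571, -0.06114438]), 'torque': array([-0.00015633, -0.010474  , -0.01007202]), 'gripper_force': 0.0, 'gripper_width': 90.93061280328608}
```

View pics/top0.png

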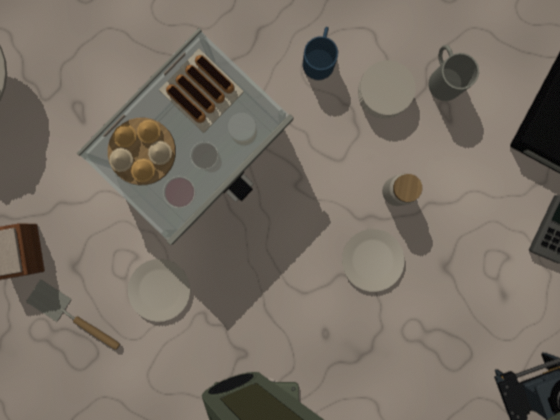

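View pics/side0.png

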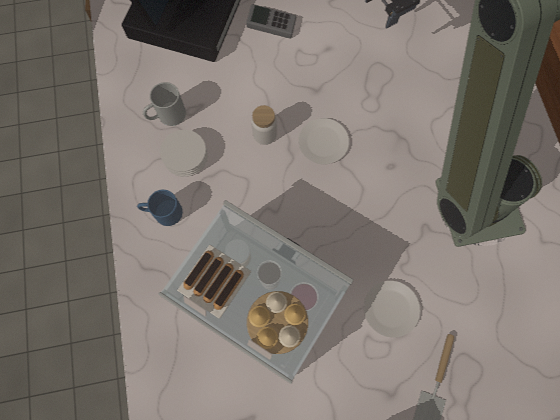

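Top view: case at about (185,135), black handle at (240,187), target plate at (373,261) (rightmost), sugar pot at (404,188), and tray items at (179,191), (205,155) and (241,127). Side view: plate at (325,142), sugar at (263,125).

Run:
```python
from h import *
t,mt=load('top0.png'); s,ms=load('side0.png')
def crop(im,x,y,w,h,k): return cv2.resize(im[y:y+h,x:x+w],None,fx=k,fy=k,interpolation=cv2.INTER_CUBIC)
a=crop(t,150,95,160,160,2.5); b=crop(s,215,195,160,160,2.5)
o=np.hstack([a,b]); o=np.clip(o*1.4,0,255).astype(np.uint8); cv2.imwrite('pics/mos.png',o[:,:,::-1])
for n,c in(('plate',(373,261)),('plate2',(158,290))): print(n,onz(mt,*c,13))
print('plate side',onz(ms,325,142,13), 'sugar top',onz(mt,407,187,120),onz(ms,263,116,120))
def whiteblob(im,c,r):
    x,y=c; g=cv2.cvtColor(im,cv2.COLOR_RGB2HSV)[y-r:y+r,x-r:x+r]; return g[::8,::8].tolist()
print(onz(mt,172,242,204),onz(mt,292,118,204),onz(mt,200,33,204),onz(mt,82,153,204), onz(mt,240,187,75), onz(ms,285,250,75))
```

```text
plate [ 392.45483045 -281.75909476   13.        ]
plate2 [323.10876185 234.25019912  13.        ]
plate side [ 391.67343159 -276.07603853   13.        ] sugar top [ 562.24768163 -339.05428441  120.        ] [ 562.44717811 -338.31371536  120.        ]
[443.7121734  161.46463459 204.        ] [698.31034998 -83.73805266 204.        ] [876.08473192 106.6947665  204.        ] [626.40229157 348.12160889 204.        ] [565.95335683  33.12914069  75.        ] [573.90303941  36.00633144  75.        ]
```

View pics/mos.png

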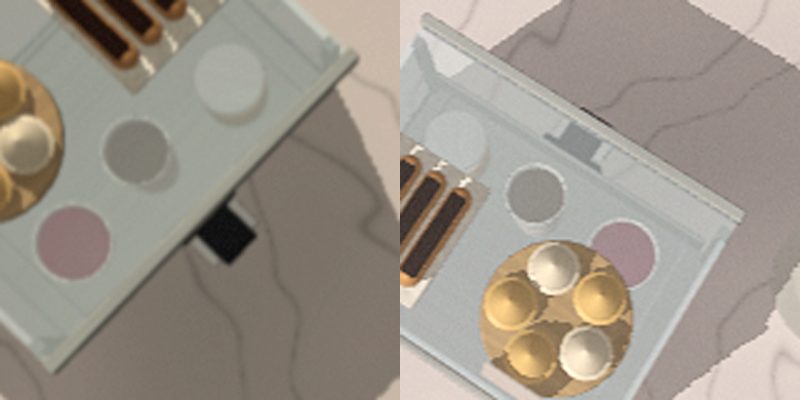

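Mosaic: the middle item (left panel (137,150)) shows a brown top and displaced foot, so the tall glass is in the middle place (y=0). Jar (white lid) is at y≈-99, coupe (pink) at y≈+99. The shelf nose edge runs from (52,370) to (358,57). Moves only translate and spin, so I'll check how the arm behaves at its reach limit, to get the lean.

```bash
python3 - <<'E'
from h import *
_,mw=load('wrist0.png'); s=env.state()
T=np.array(mw['camera_from_world']); c=-T[:3,:3].T@T[:3,3]; Rt=R.from_euler('xyz',s['ee_rot'],degrees=True).as_matrix()
print('cam in tool',Rt.T@(c-s['ee_pos']), 'cam axes in tool',np.round(Rt.T@T[:3,:3].T,3).tolist())
_,mt=load('top0.png')
a=onz(mt,170.8,243,182);b=onz(mt,293.2,117.8,182);print(a,b,np.linalg.norm(a-b),np.degrees(np.arctan2(*(a-b)[[1,0]])))
E
# up 120, towards +x
python3 -m jog '{"jaw":[91,91,91,91,91,91],"slide":[[1,0,-1],[1,0,-1],[1,0,-1],[1,0,-1],[1,0,-1],[0,-1,-1]],"spin":[0,0,0,0,0,0]}'
```

```text
cam in tool [ 8.41137753e+01  3.33547682e-02 -1.70196145e+02] cam axes in tool [[0.0, 0.956, 0.295], [1.0, -0.0, 0.0], [0.0, 0.295, -0.956]]
[440.98364436 168.56253734 182.        ] [703.36031066 -86.73233721 182.        ] 366.08330744432874 135.78376236122756
time_s: 0.75
ee_pos: [326.6, -464.2, 392.7]
ee_rot: [-179.9, -0.0, 19.6]
force: [0.2, -1.4, -0.3]
gripper_width: 91.0
gripper_force: 0.0
```

```bash
python3 -m jog '{"jaw":[91,91,91,91,91,91,91,91,91,91],"slide":[[1,-0.6,0],[1,-0.6,0],[1,-0.6,0],[1,-0.6,0],[1,-0.6,0],[1,-0.6,0],[1,-0.6,0],[1,-0.6,0],[1,-0.6,0],[1,-0.6,0]],"spin":[-0.8,-0.8,-0.8,-0.8,-0.1,0,0,0,0,0]}'
python3 -m jog '{"jaw":[91,91,91,91,91,91,91,91,91,91],"slide":[[1,-0.6,0],[1,-0.6,0],[1,-0.6,0],[1,-0.6,0],[1,-0.6,0],[1,-0.6,0],[1,-0.6,0],[1,-0.6,0],[1,-0.6,0],[1,-0.6,0]],"spin":[0,0,0,0,0,0,0,0,0,0]}'
python3 -c "from h import *; print(np.round(env.state()['qpos'],1))"
```

```text
time_s: 1.75
ee_pos: [440.6, -137.8, 393.7]
ee_rot: [-180.0, 0.0, 45.9]
force: [0.0, 0.8, 0.3]
gripper_width: 91.0
gripper_force: 0.0
time_s: 2.75
ee_pos: [520.4, 202.8, 393.6]
ee_rot: [-180.0, 0.0, 45.9]
force: [-0.4, -0.1, -0.4]
gripper_width: 90.5
gripper_force: 0.0
[20.1 13.8 70.8 -0.  95.4 64.2]
```

```bash
python3 -m jog '{"jaw":[91,91,91,91,91,91,91,91,91,91],"slide":[[1,-0.8,0],[1,-0.8,0],[1,-0.8,0],[1,-0.8,0],[1,-0.8,0],[1,-0.8,0],[1,-0.8,0],[1,-0.8,0],[1,-0.8,0],[1,-0.8,0]],"spin":[0,0,0,0,0,0,0,0,0,0]}'
python3 -m jog '{"jaw":[91,91,91,91],"slide":[[1,0,0],[1,0,0],[1,0,0],[1,0,0]],"spin":[0,0,0,0]}'
python3 -c "from h import *; print(np.round(env.state()['qpos'],1))"
```

```text
time_s: 3.75
ee_pos: [556.5, 582.3, 394.0]
ee_rot: [180.0, 0.0, 45.9]
force: [1.2, 0.9, 1.3]
gripper_width: 90.8
gripper_force: 0.0
time_s: 4.15
ee_pos: [595.8, 619.3, 352.2]
ee_rot: [-180.0, -3.7, 45.8]
force: [0.7, -0.1, 0.5]
gripper_width: 90.6
gripper_force: 0.0
[ 45.3  50.4  12.3   0.  113.7  89.5]
```

```bash
python3 -m jog '{"jaw":[91,91,91,91],"slide":[[1,0,0],[1,0,0],[1,0,0],[1,0,0]],"spin":[0,0,0,0]}'
python3 -m jog '{"jaw":[91,91,91,91],"slide":[[1,0,-1],[1,0,-1],[1,0,-1],[1,0,-1]],"spin":[0,0,0,0]}'
python3 -c "from h import *; print(np.round(env.state()['qpos'],1))"
```

```text
time_s: 4.55
ee_pos: [628.0, 652.7, 315.7]
ee_rot: [-180.0, -7.6, 45.9]
force: [-0.4, -0.2, 0.5]
gripper_width: 90.8
gripper_force: 0.0
time_s: 4.95
ee_pos: [622.7, 646.9, 389.4]
ee_rot: [-179.9, -13.7, 45.9]
force: [0.3, 0.9, 0.5]
gripper_width: 91.3
gripper_force: 0.0
[ 45.3  48.4  12.3   0.2 105.6  89.5]
```

```bash
python3 -m jog '{"jaw":[91,91,91,91,91,91,91,91],"slide":[[1,0,-1],[1,0,-1],[1,0,-1],[1,0,-1],[1,0,-1],[1,0,-1],[1,0,-1],[1,0,-1]],"spin":[0,0,0,0,0,0,0,0]}'
python3 -c "from h import *; print(np.round(env.state()['qpos'],1))"
```

```text
time_s: 5.75
ee_pos: [598.7, 620.7, 532.3]
ee_rot: [-179.9, -25.3, 45.8]
force: [0.3, 0.3, -0.7]
gripper_width: 91.0
gripper_force: 0.0
[ 45.1  39.4  12.3   0.4 103.   89.4]
```

```bash
python3 -m jog '{"jaw":[91,91,91],"slide":[[1,0,-1],[1,0,-1],[1,0,-1]],"spin":[0,0,0]}'
python3 -c "from h import *; print(np.round(env.state()['qpos'],1))"
```

```text
time_s: 6.05
ee_pos: [583.7, 604.7, 587.6]
ee_rot: [-179.9, -29.7, 45.8]
force: [0.3, -0.3, -0.2]
gripper_width: 90.9
gripper_force: 0.0
[ 45.   35.9  12.3   0.5 102.2  89.4]
```

```bash
cat >> h.py <<'E'
O=np.array([674.7,146.3,0]); YAW=45.8
def C(): return R.from_euler('z',YAW,degrees=True).as_matrix()
def case2w(p): return O+C()@np.array(p,float)
def w2case(p): return C().T@(np.array(p)-O)
def go(p):  # world TCP target -> slide units
    s=env.state(); Rt=R.from_euler('xyz',s['ee_rot'],degrees=True).as_matrix()
    d=Rt.T@(np.array(p)-s['ee_pos'])/30; n=np.abs(d).max(); print('units',np.round(d,2),'rows',round(n,1),'dir',np.round(d/n,3)); return d
E
python3 -c "
from h import *
go(case2w((-250,0,300)))"
```

```text
units [-19.67  12.82  -0.2 ] rows 19.7 dir [-1.     0.652 -0.01 ]
```

```bash
python3 -m jog '{"jaw":[91,91,91,91,91,91,91,91,91,91],"slide":[[-1,0.65,0],[-1,0.65,0],[-1,0.65,0],[-1,0.65,0],[-1,0.65,0],[-1,0.65,0],[-1,0.65,0],[-1,0.65,0],[-1,0.65,0],[-1,0.65,0]],"spin":[0,0,0,0,0,0,0,0,0,0]}'
python3 -m jog '{"jaw":[91,91,91,91,91,91,91,91,91,91],"slide":[[-1,0.65,0],[-1,0.65,0],[-1,0.65,0],[-1,0.65,0],[-1,0.65,0],[-1,0.65,0],[-1,0.65,0],[-1,0.65,0],[-1,0.65,0],[-0.7,0.3,0]],"spin":[0,0,0,0,0,0,0,0,0,0]}'
python3 -c "
from h import *
print(np.round(env.state()['qpos'],1))
go(case2w((-250,0,115)))"
```

```text
time_s: 7.05
ee_pos: [543.4, 288.5, 442.3]
ee_rot: [-180.0, -29.6, 45.9]
force: [0.7, -0.6, -0.3]
gripper_width: 91.0
gripper_force: 0.0
time_s: 8.05
ee_pos: [500.0, -22.1, 297.8]
ee_rot: [-180.0, -29.5, 45.8]
force: [0.1, 0.5, 0.3]
gripper_width: 90.7
gripper_force: 0.0
[-21.7   1.6 104.8  30.2  64.8  11.5]
units [-3.22  0.26  5.18] rows 5.2 dir [-0.622  0.051  1.   ]
```

```bash
python3 -m jog '{"jaw":[91,91,91,91,91,91],"slide":[[-0.6,0.05,1],[-0.6,0.05,1],[-0.6,0.05,1],[-0.6,0.05,1],[-0.6,0.05,1],[-0.2,0,0.2]],"spin":[0,0,0,0,0,0]}'
python3 -c "
from h import *
im,m=snap('wrist','w1.png'); s=env.state(); print(w2case(s['ee_pos']))
for p in [(-176,20,81),(-176,-20,81),(-147,182,182),(-147,-182,182),(-147,0,182),(-155,30,65),(-155,-30,65)]: print(p,np.round(proj(m,case2w(p)),1))
cv2.imwrite('pics/w1b.png',np.clip(im[:,:,::-1]*1.6,0,255))"
```

```text
time_s: 8.65
ee_pos: [499.0, -29.2, 112.5]
ee_rot: [-179.6, -29.4, 45.7]
force: [-0.5, 0.4, 0.6]
gripper_width: 90.9
gripper_force: 0.0
[-248.27307453    3.20825806  113.05585591]
(-176, 20, 81) [249.5 164. ]
(-176, -20, 81) [304.6 164. ]
(-147, 182, 182) [-132.    21.1]
(-147, -182, 182) [697.6  18.6]
(-147, 0, 182) [279.2  19.9]
(-155, 30, 65) [238.8 146.1]
(-155, -30, 65) [314.8 146. ][ WARN:0@0.873] global loadsave.cpp:1063 imwrite_ Unsupported depth image for selected encoder is fallbacked to CV_8U.
```

View pics/w1b.png

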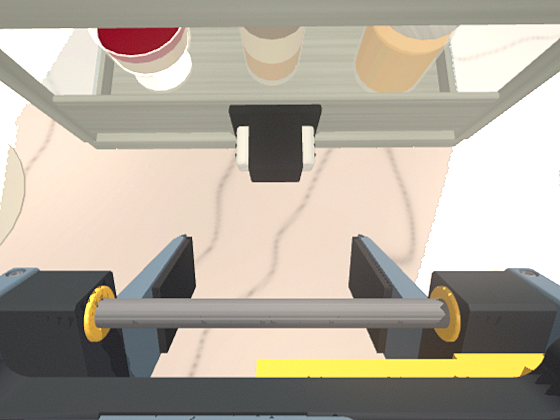

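Wrist view: handle block at columns 249–302, nose face bottom at row ~181, buttons at columns 237–250 and 302–315. The tall glass (layered) is confirmed in the middle, at (273,55).

```bash
python3 -c "
from h import *
im,m=load('w1.png')
print(im[140:190:2,276].mean(1).astype(int).tolist(), im[175,240:312:2].mean(1).astype(int).tolist())
for p in [(-176,0,81),(-176,0,49),(-137,0,182)]: print(p,np.round(proj(m,case2w(p)),1))
print([np.round(w2case(onz(m,276,v,49)),1) for v in (179,181,183)])
print([np.round(w2case(onz(m,276,v,182)),1) for v in (23,25,27)])
s=env.state()
t=np.array([-155+1+9.4,0,65-16.5]);print(t)
go(case2w(t))"
```

```text
[33, 37, 36, 36, 37, 37, 37, 36, 37, 39, 39, 37, 40, 41, 42, 40, 39, 40, 41, 40, 39, 113, 139, 137, 138] [136, 136, 136, 136, 143, 56, 40, 39, 41, 41, 40, 41, 42, 42, 39, 41, 40, 40, 40, 40, 40, 41, 41, 39, 41, 41, 40, 39, 42, 41, 35, 143, 139, 139, 139, 137]
(-176, 0, 81) [277. 164.]
(-176, 0, 49) [276.7 177.8]
(-137, 0, 182) [279.1   0.8]
[array([-177. ,    0.5,   49. ]), array([-178.7,    0.5,   49. ]), array([-180.5,    0.5,   49. ])]
[array([-148.6,    1.4,  182. ]), array([-149.6,    1.4,  182. ]), array([-150.6,    1.4,  182. ])]
[-144.6    0.    48.5]
units [1.95 0.13 3.57] rows 3.6 dir [0.547 0.035 1.   ]
```

```bash
sed -i 's/^O=.*/O=np.array([672.6,144.8,0])/' h.py; python3 -c "
from h import *
go(case2w((-146,0,48.5)))"
python3 -m jog '{"jaw":[91,91,91,91,91],"slide":[[0.5,0.03,0.9],[0.5,0.03,0.9],[0.5,0.03,0.9],[0.25,0,0.6],[0,0,0]],"spin":[0,0,0,0,0]}'
python3 -c "
from h import *
print(w2case(env.state()['ee_pos']));go(case2w((-146,0,48.5)))"
```

```text
time_s: 9.2
ee_pos: [570.3, 37.5, 55.9]
ee_rot: [-180.0, -29.6, 46.0]
force: [-0.7, -0.8, 0.4]
gripper_width: 90.9
gripper_force: 0.0Traceback (most recent call last):
  File "<string>", line 3, in <module>
    go(case2w((-146,0,48.5)))
       ~~~~~~^^^^^^^^^^^^^^^
  File "h.py", line 18, in case2w
    def case2w(p): return O+C()@np.array(p,float)
                            ~^^
  File "h.py", line 17, in C
    def C(): return R.from_euler('z',YAW,degrees=True).as_matrix()
                                     ^^^
NameError: name 'YAW' is not defined
Traceback (most recent call last):
  File "h.py", line 19, in w2case
    def w2case(p): return C().T@(np.array(p)-O)
                          ~^^
  File "h.py", line 17, in C
    def C(): return R.from_euler('z',YAW,degrees=True).as_matrix()
                                     ^^^
NameError: name 'YAW' is not defined
```

```bash
sed -i 's/^O=.*/O=np.array([672.6,144.8,0]); YAW=45.8/' h.py; python3 -c "
from h import *
print(w2case(env.state()['ee_pos']),env.state()['ee_rot']);go(case2w((-146,0,48.5)))"
```

```text
[-148.25876852   -1.43628169   55.8573935 ] [-179.96044443  -29.63065873   46.01489109]
units [-0.06 -0.05  0.25] rows 0.3 dir [-0.222 -0.189  1.   ]
```

```bash
python3 -m jog '{"jaw":[91,60,40,40,40,40,40],"slide":[[0,-0.05,0.25],[0,0,0],[0,0,0],[0,0,0],[0,0,0],[0,0,0],[0,0,0]],"spin":[0,0,0,0,0,0,0]}' 25
python3 -c "
from h import *
print(w2case(env.state()['ee_pos']))"
```

```text
time_s: 9.9
ee_pos: [570.1, 39.7, 48.8]
ee_rot: [-179.9, -29.6, 45.9]
force: [-2.8, -2.3, 5.7]
gripper_width: 46.0
gripper_force: 4.6
[-146.80215051    0.21106224   48.81204351]
```

```bash
python3 -m jog '{"jaw":[40,40,40],"slide":[[0,0,0],[0,0,0],[0,0,0]],"spin":[0,0,0]}' 30
```

```text
time_s: 10.2
ee_pos: [569.3, 40.3, 48.8]
ee_rot: [-179.8, -29.5, 45.9]
force: [-5.3, -1.7, 6.9]
gripper_width: 39.7
gripper_force: 19.0
```

```bash
python3 -m jog '{"jaw":[40,40,40,40],"slide":[[-0.2,0,-0.11],[-0.3,0,-0.17],[-0.3,0,-0.17],[0,0,0]],"spin":[0,0,0,0]}'
python3 -c "
from h import *
print(w2case(env.state()['ee_pos']))
im,m=snap('wrist','w2.png'); cv2.imwrite('pics/w2b.png',np.clip(im[:,:,::-1]*1.6,0,255).astype(np.uint8))"
```

```text
time_s: 10.6
ee_pos: [549.6, 19.7, 48.8]
ee_rot: [-179.8, -29.6, 45.8]
force: [-2.9, 1.3, 7.1]
gripper_width: 39.9
gripper_force: 18.9
[-175.43997497    0.95636068   48.77508654]
```

View pics/w2b.png

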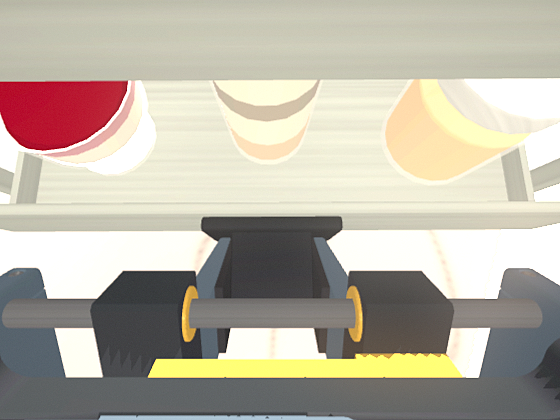

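The tray has moved out about 28 mm with the fingers on both buttons. Continuing the pull.

```bash
python3 -m jog '{"jaw":[40,40,40,40,40,40,40,40,40,40],"slide":[[-0.2,0,-0.11],[-0.35,0,-0.2],[-0.4,0,-0.23],[-0.4,0,-0.23],[-0.4,0,-0.23],[-0.4,0,-0.23],[-0.4,0,-0.23],[-0.4,0,-0.23],[-0.3,0,-0.17],[-0.15,0,-0.08]],"spin":[0,0,0,0,0,0,0,0,0,0]}'
python3 -c "
from h import *
s=env.state();print(w2case(s['ee_pos']),s['qpos'].round(1))"
```

```text
time_s: 11.65
ee_pos: [468.3, -64.9, 48.8]
ee_rot: [-179.9, -29.6, 45.8]
force: [0.4, 3.5, 4.5]
gripper_width: 40.1
gripper_force: 18.5
[-2.92713005e+02  2.62643328e-01  4.87946736e+01] [-29.2  18.5 127.8  51.5  37.5 -27.9]
```

```bash
python3 -m jog '{"jaw":[40,40,65,91,91,91,91],"slide":[[-0.25,0,-0.14],[0,0,0],[0,0,0],[0,0,0],[0,0,0],[0,0,-0.4],[0,0,-0.8]],"spin":[0,0,0,0,0,0,0]}'
python3 -m jog '{"jaw":[91,91,91,91,91],"slide":[[0,0,-1],[0,0,-1],[0,0,-1],[0,0,-1],[0.4,0,-0.7]],"spin":[0,0,0,0,0]}'
python3 -c "
from h import *
s=env.state();print(w2case(s['ee_pos']),s['qpos'].round(1));go(case2w((-260,0,195)))"
```

```text
time_s: 12.35
ee_pos: [450.2, -83.0, 78.8]
ee_rot: [-179.7, -29.4, 45.8]
force: [0.4, 0.3, 0.5]
gripper_width: 77.2
gripper_force: 0.0
time_s: 12.85
ee_pos: [409.5, -127.2, 209.3]
ee_rot: [-180.0, -29.5, 45.7]
force: [0.2, 0.2, 0.3]
gripper_width: 91.0
gripper_force: 0.0
[-378.42584679   -1.05682431  209.26363022] [-41.6   3.3 116.6  33.5  63.  -13.6]
units [ 3.2  -0.04  2.36] rows 3.2 dir [ 1.    -0.012  0.735]
```

```bash
python3 -m jog '{"jaw":[91,91,91,91],"slide":[[0.8,0,0.5],[0.8,0,0.5],[0.8,0,0.5],[0,0,0]],"spin":[0,0,0,0]}'
python3 -c "
from h import *
print(w2case(env.state()['ee_pos']))
im,m=snap('wrist','w3.png'); cv2.imwrite('pics/w3b.png',np.clip(im[:,:,::-1]*1.6,0,255).astype(np.uint8))
for p in [(-219,0,166),(-219,30,166),(-219,0,46)]: print(p,np.round(proj(m,case2w(p)),1))"
```

```text
time_s: 13.25
ee_pos: [470.2, -63.3, 204.6]
ee_rot: [-179.9, -29.6, 46.0]
force: [0.3, 0.3, 0.2]
gripper_width: 91.0
gripper_force: 0.0
[-2.90304716e+02 -1.60077206e-02  2.04564888e+02]
(-219, 0, 166) [272.  168.8]
(-219, 30, 166) [231.9 168.7]
(-219, 0, 46) [272.  205.8]
```

View pics/w3b.png

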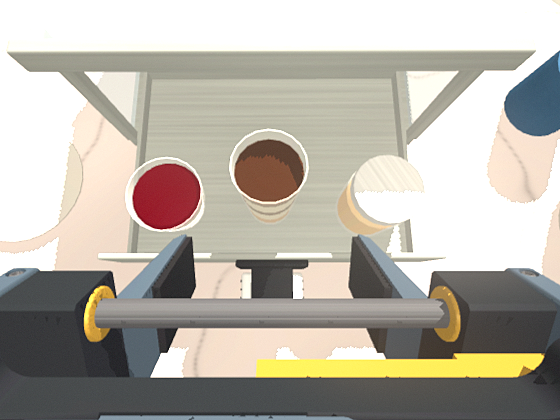

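Wrist view: tray well out, glass rim centred at (269,168), coupe at (167,195), jar at (382,193). All three are upright.

```bash
python3 -c "
from h import *
im,m=load('w3.png')
g=w2case(onz(m,269,168.5,166)); print(g)
print('coupe',w2case(onz(m,165.5,194,106)),'jar',w2case(onz(m,382,190,130)))
go(case2w((g[0]+9.4,g[1],127.5)))"
```

```text
[-218.73552656    2.24060407  166.        ]
coupe [-222.38575919   98.9532164   106.        ] jar [-224.61887176  -93.87881377  130.        ]
units [ 1.12 -0.06  3.58] rows 3.6 dir [ 0.313 -0.016  1.   ]
```

```bash
python3 -m jog '{"jaw":[91,91,91,91,91],"slide":[[0.3,-0.02,0.9],[0.3,-0.02,0.9],[0.3,-0.02,0.9],[0.2,0,0.7],[0,0,0.15]],"spin":[0,0,0,0,0]}'
python3 -m jog '{"jaw":[70,50,50,50,50,50,50],"slide":[[0,0,0],[0,0,0],[0,0,0],[0,0,0],[0,0,0],[0,0,0],[0,0,0]],"spin":[0,0,0,0,0,0,0]}' 25
python3 -c "
from h import *
print(w2case(env.state()['ee_pos']))"
```

```text
time_s: 13.8
ee_pos: [523.6, -4.9, 126.6]
ee_rot: [-179.7, -29.4, 45.8]
force: [-0.3, -0.2, 1.2]
gripper_width: 91.2
gripper_force: 0.0
time_s: 14.5
ee_pos: [524.6, -5.1, 129.3]
ee_rot: [-179.9, -29.6, 45.9]
force: [-0.1, 0.4, 4.5]
gripper_width: 58.4
gripper_force: 25.0
[-210.67028085    1.6361431   129.26766467]
```

```bash
python3 -m jog '{"jaw":[50,50,50,50,50,50,50],"slide":[[0.1,0,-0.17],[0.3,0,-0.52],[0.4,0,-0.7],[0.4,0,-0.7],[0.4,0,-0.7],[0.3,0,-0.52],[0.1,0,-0.17]],"spin":[0,0,0,0,0,0,0]}'
python3 - <<'E'
from h import *
for n,c,sc in(('top',(373,261),None),('side',(325,142),None)):
    im,m=load(n+'0.png'); g=cv2.cvtColor(im,cv2.COLOR_RGB2HSV); x,y=c; r=48
    sub=im[y-r:y+r,x-r:x+r].astype(int); 
    warm=sub[:,:,0]-sub[:,:,2]; print(n,'warm plate',warm[r-3:r+3,r-3:r+3].mean(),'counter',warm[:8].mean())
    t=(warm[r-10:r+10,r-10:r+10].mean()+np.median(warm[:8]))/2
    mk=(warm<t).astype(np.uint8); mk=cv2.morphologyEx(cv2.medianBlur(mk*255,5),cv2.MORPH_OPEN,np.ones((5,5)))
    cs,_=cv2.findContours(mk,cv2.RETR_EXTERNAL,cv2.CHAIN_APPROX_NONE); k=max(cs,key=cv2.contourArea)
    e=cv2.fitEllipse(cv2.convexHull(k)); u,v=e[0][0]+x-r,e[0][1]+y-r
    print(n,e,(u,v),onz(m,u,v,13))
s=env.state();print(w2case(s['ee_pos']),s['qpos'].round(1)); go((392+6.6-.5,-280+6.8,220))
E
```

```text
time_s: 15.2
ee_pos: [525.3, -5.1, 250.5]
ee_rot: [179.9, -29.6, 46.0]
force: [0.5, -0.1, -2.6]
gripper_width: 58.8
gripper_force: 25.0
top warm plate 21.11111111111111 counter 19.208333333333332
top ((44.52507781982422, 42.44186019897461), (50.382652282714844, 71.66852569580078), 71.03782653808594) (369.5250778198242, 255.4418601989746) [ 405.75630616 -273.52219117   13.        ]
side warm plate 15.11111111111111 counter 15.9453125
side ((37.99392318725586, 36.47372817993164), (64.80448150634766, 81.10121154785156), 118.56625366210938) (314.99392318725586, 130.47372817993164) [ 412.77650127 -318.61323332   13.        ]
[-210.14954871    1.11991721  250.51030414] [-18.4   5.3 107.9  31.8  57.3  10.5]
units [-8.65  3.17 -3.74] rows 8.7 dir [-1.     0.367 -0.432]
```

```bash
python3 -m jog '{"jaw":[50,50,50,50,50,50,50,50,50],"slide":[[-0.4,0.15,-0.2],[-0.8,0.3,-0.35],[-0.9,0.34,-0.4],[-0.9,0.34,-0.4],[-0.9,0.34,-0.4],[-0.9,0.34,-0.4],[-0.7,0.3,-0.3],[-0.4,0.2,-0.2],[0,0,0]],"spin":[0,0,0,0,0,0,0,0,0]}'
python3 - <<'E'
from h import *
im,m=load('top0.png'); g=cv2.cvtColor(im,cv2.COLOR_RGB2GRAY)
c=cv2.HoughCircles(g[190:330,300:440],cv2.HOUGH_GRADIENT_ALT,1,20,param1=80,param2=0.7,minRadius=15,maxRadius=38)
if c is not None:
  for a in c[0]: print('top',a,onz(m,a[0]+300,a[1]+190,13))
s=env.state();print(w2case(s['ee_pos']),s['qpos'].round(1)); go((392+6.6-.5,-280+6.8,220))
w,mw=snap('wrist','w4.png'); t,_=snap('top','t4.png')
a=np.hstack([w[:,:,::-1][:, :520],cv2.resize(g[190:330,300:440],(280,280))[:,:,None].repeat(3,2).repeat(1,0) if 0 else np.vstack([cv2.resize(im[190:330,300:440,::-1],(280,280)),np.zeros((140,280,3),np.uint8)])])
cv2.imwrite('pics/m4.png',np.clip(a*1.4,0,255).astype(np.uint8))
print(proj(mw,(392,-280,13)))
E
```

```text
time_s: 16.1
ee_pos: [439.8, -193.0, 229.8]
ee_rot: [-179.8, -29.5, 45.7]
force: [0.3, 1.1, -1.8]
gripper_width: 58.6
gripper_force: 25.0
top [74.       72.       32.195656] [ 390.06295053 -284.13896641   13.        ]
top [74.       72.       21.856867] [ 390.06295053 -284.13896641   13.        ]
[-404.45256913  -68.58344842  229.82488315] [-45.3   8.3 107.4  32.   68.4 -14.1]
units [-2.67  0.87 -1.14] rows 2.7 dir [-1.     0.326 -0.426]
(np.float64(294.5835822432346), np.float64(354.93351105656257))
```

View pics/m4.png

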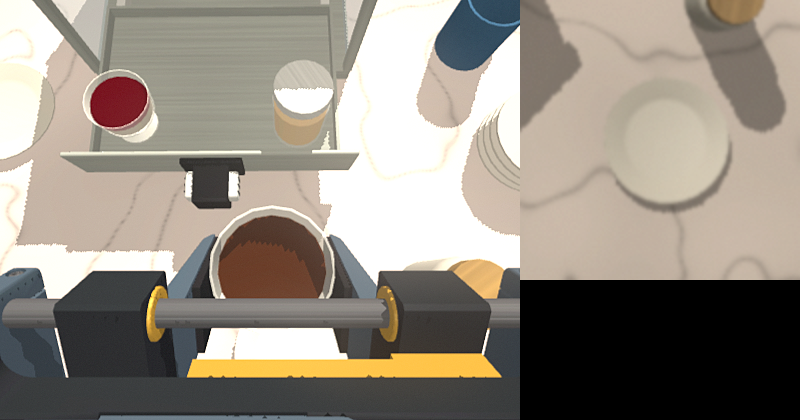

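Run:
```python
from h import *
im,m=load('side0.png'); g=cv2.cvtColor(im,cv2.COLOR_RGB2GRAY)
for p in (0.5,0.3):
  c=cv2.HoughCircles(g[90:195,285:375],cv2.HOUGH_GRADIENT_ALT,1.5,5,param1=60,param2=p,minRadius=12,maxRadius=34)
  if c is not None:
    for a in c[0][:6]: print('side',a,onz(m,a[0]+285,a[1]+90,13),onz(m,a[0]+285,a[1]+90,6))
```

```text
side [37.5      51.       25.502214] [ 398.23674381 -280.66554153   13.        ] [ 397.01579575 -283.82193035    6.        ]
side [37.5      51.       15.611549] [ 398.23674381 -280.66554153   13.        ] [ 397.01579575 -283.82193035    6.        ]
side [37.5      51.       25.439838] [ 398.23674381 -280.66554153   13.        ] [ 397.01579575 -283.82193035    6.        ]
side [37.5      51.       15.520642] [ 398.23674381 -280.66554153   13.        ] [ 397.01579575 -283.82193035    6.        ]
```

```bash
python3 -c "
from h import *
go((399,-275.5,229.8)); go((399,-275.5,110))"
```

```text
units [-2.6   0.97 -1.45] rows 2.6 dir [-1.     0.374 -0.559]
units [-4.57  0.98  2.02] rows 4.6 dir [-1.     0.215  0.442]
```

```bash
python3 -m jog '{"jaw":[50,50,50,50,50,50,50,50,50,50],"slide":[[-0.5,0.2,-0.25],[-0.8,0.3,-0.45],[-0.8,0.3,-0.45],[-0.5,0.18,-0.3],[-0.2,0,0.2],[-0.4,0,0.7],[-0.5,0,0.87],[-0.5,0,0.87],[-0.3,0,0.6],[-0.1,0,0.2]],"spin":[0,0,0,0,0,0,0,0,0,0]}'
python3 -m jog '{"jaw":[50],"slide":[[0,0,0]],"spin":[0]}'
python3 -c "
from h import *
print(env.state()['qpos'].round(1));go((399,-275.5,95))"
```

```text
time_s: 17.2
ee_pos: [397.8, -274.2, 108.7]
ee_rot: [-179.6, -29.6, 45.8]
force: [-0.9, 0.9, -2.7]
gripper_width: 58.4
gripper_force: 25.0
time_s: 17.3
ee_pos: [398.3, -275.5, 110.1]
ee_rot: [-179.7, -29.6, 45.9]
force: [-0.4, -0.7, -2.8]
gripper_width: 58.5
gripper_force: 25.0
[-55.7  19.1 112.9  34.   59.7 -32.2]
units [-0.24  0.02  0.45] rows 0.4 dir [-0.531  0.042  1.   ]
```

```bash
python3 - <<'E'
from h import *
s,ms=snap('side','s5.png'); t,mt=snap('top','t5.png')
a=np.hstack([cv2.resize(s[70:210,250:390],(400,400),interpolation=cv2.INTER_CUBIC),cv2.resize(t[190:330,300:440],(400,400),interpolation=cv2.INTER_CUBIC)])
cv2.imwrite('pics/m5.png',np.clip(a[:,:,::-1]*1.3,0,255).astype(np.uint8))
for p in [(393,-281.5,13),(393,-281.5,27)]: u=proj(ms,p);print((u[0]-250)/.35,(u[1]-70)/.35)
E
python3 -m jog '{"jaw":[50,50],"slide":[[-0.2,0,0.36],[0,0,0]],"spin":[0,0]}'
```

```text
211.9005310683292 201.25793130317246
212.93803396631347 195.33827939718876
time_s: 17.6
ee_pos: [397.9, -276.6, 97.7]
ee_rot: [-179.8, -29.5, 45.8]
force: [0.5, 0.7, -1.5]
gripper_width: 58.9
gripper_force: 25.0
```

View pics/m5.png

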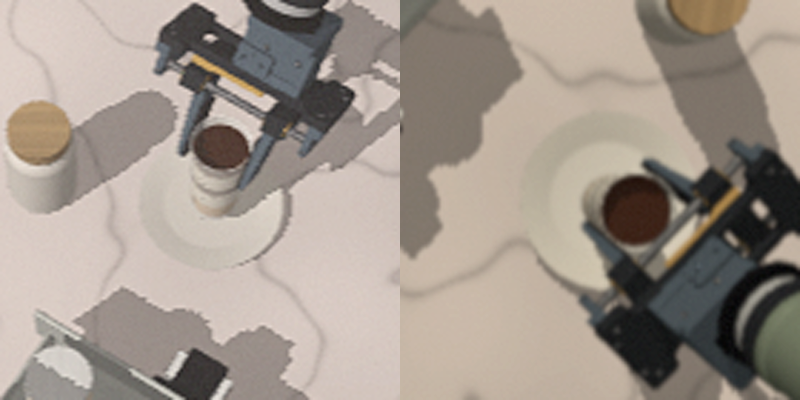

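Mosaic: in the side view the glass foot, at (213,205), sits over the plate centre at about (213,200). In the top view the foot, near (605,203), also matches the plate centre at about (611,199). Setting it down gently.

```bash
for i in 1; do python3 -m jog '{"jaw":[50,50],"slide":[[-0.08,0,0.14],[0,0,0]],"spin":[0,0]}'; done
python3 -m jog '{"jaw":[50,50],"slide":[[-0.035,0,0.06],[0,0,0]],"spin":[0,0]}'
python3 -m jog '{"jaw":[50,50],"slide":[[-0.035,0,0.06],[0,0,0]],"spin":[0,0]}'
```

```text
time_s: 17.8
ee_pos: [398.0, -276.9, 93.2]
ee_rot: [-179.8, -29.5, 45.8]
force: [0.8, 0.8, -3.0]
gripper_width: 58.6
gripper_force: 25.0
time_s: 18.0
ee_pos: [398.1, -277.1, 91.3]
ee_rot: [-179.9, -29.5, 45.8]
force: [0.0, -0.5, -2.8]
gripper_width: 58.7
gripper_force: 25.0
time_s: 18.2
ee_pos: [398.3, -277.2, 89.4]
ee_rot: [-179.9, -29.5, 45.9]
force: [0.2, -0.4, -1.5]
gripper_width: 58.9
gripper_force: 25.0
```

```bash
python3 -m jog '{"jaw":[50,50],"slide":[[-0.017,0,0.03],[0,0,0]],"spin":[0,0]}'
python3 -m jog '{"jaw":[50,50],"slide":[[-0.017,0,0.03],[0,0,0]],"spin":[0,0]}'
```

```text
time_s: 18.4
ee_pos: [398.6, -276.9, 89.3]
ee_rot: [-179.9, -29.6, 45.9]
force: [-2.4, 0.1, 3.7]
gripper_width: 58.7
gripper_force: 25.0
time_s: 18.6
ee_pos: [398.8, -276.7, 89.3]
ee_rot: [-180.0, -29.7, 45.9]
force: [-3.6, 0.5, 11.5]
gripper_width: 58.6
gripper_force: 25.0
```

```bash
python3 -m jog '{"jaw":[56,62,70,80,91,91],"slide":[[0.01,0,-0.02],[0,0,0],[0,0,0],[0,0,0],[0,0,0],[0,0,-0.2]],"spin":[0,0,0,0,0,0]}'
python3 -m jog '{"jaw":[91,91,91,91,91,91],"slide":[[0,0,-0.5],[0,0,-0.9],[0,0,-1],[0,0,-1],[0,0,-0.6],[0,0,0]],"spin":[0,0,0,0,0,0]}'
python3 -c "
from h import *
s=env.state();print(w2case(s['ee_pos']),s['qpos'].round(1));go(case2w((-400,0,210)))
im,m=snap('wrist','w6.png');s,_=snap('side','s6.png')
a=np.hstack([cv2.resize(im,(480,360)),cv2.resize(s[70:210,250:374],(320,360))]);cv2.imwrite('pics/m6.png',np.clip(a[:,:,::-1]*1.4,0,255).astype(np.uint8))
c=m; print(proj(m,(393,-281.5,126)))"
```

```text
time_s: 19.2
ee_pos: [395.8, -278.7, 92.8]
ee_rot: [-179.8, -29.6, 45.8]
force: [-0.0, -0.3, -0.0]
gripper_width: 89.9
gripper_force: 0.0
time_s: 19.8
ee_pos: [355.2, -323.9, 199.7]
ee_rot: [179.8, -29.4, 45.9]
force: [1.0, -0.4, -0.3]
gripper_width: 90.8
gripper_force: 0.0
[-557.29070469  -99.17791269  199.72354992] [-62.8  14.5 104.1  29.1  73.7 -30.1]
units [ 4.74 -3.3   2.27] rows 4.7 dir [ 1.    -0.697  0.479]
(np.float64(268.4109058039792), np.float64(199.24432656882954))
```

View pics/m6.png

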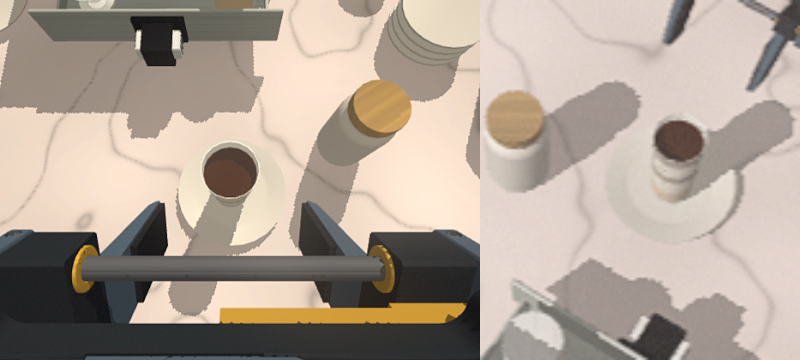

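Glass stands upright in the middle of the plate (wrist: rim at (230,172)). The sugar pot is untouched and the handle nose bottom is at about (160,66) in the panel. Next I push the tray home with closed fingertips on the handle nose.

```bash
python3 -c "
from h import *
im,m=load('w6.png')
print('nose',w2case(onz(m,186,77,49)),'glass',w2case((393,-281.5,0)))
n=w2case(onz(m,186,77,49))
go(case2w((-419,0,175))); go(case2w((-357,0,58)))"
```

```text
nose [-330.81467691    2.35658347   49.        ] glass [-500.5463548   -96.75327745    0.        ]
units [ 3.61 -3.24  2.91] rows 3.6 dir [ 1.    -0.898  0.806]
units [ 3.48 -3.23  7.32] rows 7.3 dir [ 0.476 -0.441  1.   ]
```

```bash
python3 -m jog '{"jaw":[91,91,60,20,0,0,0],"slide":[[0.4,-0.4,0.3],[0.8,-0.7,0.6],[0.9,-0.8,0.7],[0.9,-0.8,0.7],[0.6,-0.55,0.5],[0,0,0.4],[0,0,0.8]],"spin":[0,0,0,0,0,0,0]}' 20
python3 -c "
from h import *
s=env.state();print(w2case(s['ee_pos']));go(case2w((-357,0,58)))"
```

```text
time_s: 20.6
ee_pos: [391.5, -142.7, 146.1]
ee_rot: [-180.0, -29.5, 46.0]
force: [-0.5, -0.4, -0.3]
gripper_width: 53.9
gripper_force: 0.0
[-402.02116593    1.08244815  146.13990021]
units [-0.14  0.04  3.3 ] rows 3.3 dir [-0.043  0.013  1.   ]
```

```bash
python3 -m jog '{"jaw":[0,0,0,0,0,0,0,0],"slide":[[0,0,0.1],[0,0,0.3],[0,0,0.7],[0,0,0.8],[0,0,0.6],[-0.1,0.02,0.4],[0,0,0.3],[0,0,0]],"spin":[0,0,0,0,0,0,0,0]}' 20
python3 -c "
from h import *
s=env.state();print(w2case(s['ee_pos']));go(case2w((-357,0,58)));go(case2w((-200,0,58)))"
```

```text
time_s: 21.4
ee_pos: [422.7, -111.7, 60.9]
ee_rot: [-179.8, -29.5, 45.8]
force: [0.2, 0.2, 0.2]
gripper_width: 0.5
gripper_force: 0.0
[-3.58103019e+02  2.97829652e-01  6.08751824e+01]
units [-0.02  0.01  0.1 ] rows 0.1 dir [-0.15   0.102  1.   ]
units [4.54 0.02 2.68] rows 4.5 dir [1.    0.005 0.591]
```

```bash
python3 -m jog '{"jaw":[0,0,0,0,0,0,0,0,0,0],"slide":[[0.15,0,0.1],[0.15,0,0.09],[0.15,0,0.09],[0.2,0,0.12],[0.3,0,0.17],[0.4,0,0.23],[0.4,0,0.23],[0.4,0,0.23],[0.4,0,0.23],[0.4,0,0.23]],"spin":[0,0,0,0,0,0,0,0,0,0]}'
python3 -m jog '{"jaw":[0,0,0,0],"slide":[[0.4,0,0.23],[0.4,0,0.23],[0.3,0,0.17],[0.2,0,0.12]],"spin":[0,0,0,0]}'
python3 -c "
from h import *
s=env.state();print(w2case(s['ee_pos']));go(case2w((-190,0,58)))"
```

```text
time_s: 22.4
ee_pos: [495.1, -37.7, 60.6]
ee_rot: [-179.9, -29.6, 45.9]
force: [-1.6, -2.4, 1.9]
gripper_width: 0.2
gripper_force: 1.0
time_s: 22.8
ee_pos: [525.8, -5.5, 59.9]
ee_rot: [-179.9, -29.5, 46.0]
force: [-7.3, -6.9, 5.6]
gripper_width: 0.3
gripper_force: 4.8
[-210.13747732    0.4704565    59.894925  ]
units [0.55 0.02 0.39] rows 0.6 dir [1.    0.033 0.697]
```

```bash
python3 -m jog '{"jaw":[0,0,0,0],"slide":[[0.2,0,0.115],[0.2,0,0.115],[0.1,0,0.06],[0,0,0]],"spin":[0,0,0,0]}'
python3 -c "
from h import *
s=env.state();print(w2case(s['ee_pos']))"
python3 -m jog '{"jaw":[0,0,0],"slide":[[0.07,0,0.04],[0.03,0,0.017],[0,0,0]],"spin":[0,0,0]}'
python3 -c "
from h import *
s=env.state();print(w2case(s['ee_pos']))"
```

```text
time_s: 23.2
ee_pos: [537.7, 6.8, 59.8]
ee_rot: [-179.9, -29.6, 45.9]
force: [0.1, 0.2, 0.9]
gripper_width: 0.5
gripper_force: 0.0
[-193.04467642    0.50025707   59.82498656]
time_s: 23.5
ee_pos: [538.7, 7.8, 59.4]
ee_rot: [-180.0, -29.4, 45.9]
force: [-8.9, -9.0, 8.1]
gripper_width: 0.6
gripper_force: 6.8
[-191.5947167     0.45599488   59.41692534]
```

```bash
python3 -m jog '{"jaw":[0,0],"slide":[[0.06,0,0.035],[0,0,0]],"spin":[0,0]}'
python3 -c "
from h import *
s=env.state();print(w2case(s['ee_pos']))"
```

```text
time_s: 23.7
ee_pos: [539.0, 8.1, 59.3]
ee_rot: [179.9, -29.3, 46.0]
force: [-19.0, -17.4, 15.3]
gripper_width: 0.6
gripper_force: 12.8
[-191.13853218    0.4460959    59.33489866]
```

Firm stop reached, after a force drop that looks like the snap. Backing off to the first viewing pose to compare.

```bash
python3 -m jog '{"jaw":[0,0,0,0,0,0,0],"slide":[[-0.2,0,-0.12],[-0.6,0,-0.4],[-0.6,0,-0.7],[0.1,0,-0.9],[0.1,0,-0.8],[0,0,0],[0,0,0]],"spin":[0,0,0,0,0,0,0]}'
python3 - <<'E'
from h import *
im,m=snap('wrist','w7.png'); s,_=snap('side','s7.png')
g=w2case(env.state()['ee_pos']);print(g)
for p in [(-176,0,49),(-176,0,81)]: print(p,np.round(proj(m,case2w(p)),1))
u=int(proj(m,case2w((-176,0,49)))[0]); print(u,[(v,int(im[v,u].mean())) for v in range(150,240,1) if abs(int(im[v+1,u].mean())-int(im[v-1,u].mean()))>30])
a=np.hstack([cv2.resize(im,(400,300)),cv2.resize(s[60:360,200:360+40],(400,600))[:300*2:1][:600][::2] if 0 else cv2.resize(s[70:370,180:380],(400,600))[::1][:300]]) if 0 else np.hstack([cv2.resize(im,(400,300)),cv2.resize(s[70:370,150:450],(300,300))])
cv2.imwrite('pics/m7.png',np.clip(a[:,:,::-1]*1.5,0,255).astype(np.uint8))
E
```

```text
time_s: 24.4
ee_pos: [489.8, -43.3, 118.3]
ee_rot: [-179.9, -29.6, 45.9]
force: [-0.1, 0.3, -1.0]
gripper_width: 0.5
gripper_force: 0.0
[-262.29046231    0.70624368  117.36494843]
(-176, 0, 49) [271.7 164.6]
(-176, 0, 81) [271.7 149.5]
271 [(165, 62), (166, 119)]
```

View pics/m7.png

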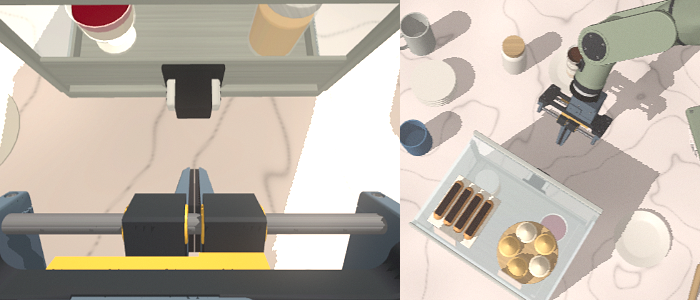

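Tray home: the handle nose is at row 165.5 against a predicted 164.6. Both buttons are out, the coupe and jar are standing, and the glass is still on the plate.

```bash
python3 -c "
from workcell import env
print(env.job_done())"
```

```text
the job is handed in; nothing more can be done
None
```

The job is handed in at about 24.5 s of the 61 s allowed: the tall glass stands upright in the middle of the plate, the tray is pushed home to its stop with its catch apparently snapped in (force drop while pushing, both buttons out), and the coupe, jar, plate and sugar pot look undisturbed in the camera views.

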